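# Lids back on the kitchen jars

### The job

Put each of the four wooden lids on the white jar it fits, so that every jar is properly closed: plug down inside the mouth, plate flat on the rim, and square with the jar where the jar has corners. Leave the jars, the mug and the glass tumbler standing where they are.

Things in the scene. Friction and masses are not known exactly. Their poses are not given: they have to be found in the camera images.
- jar_large_round: Open white ceramic jar, the wider of the two round ones: outer diameter 102 mm, mouth diameter 92, height 80, wall 5, about 0.7 kg. Origin: centre of the underside, z up; it stands loose on the counter. The matching lid's plug has 8 mm of play on every side in the mouth.
- jar_small_round: Open white ceramic jar, the narrower round one: outer diameter 72 mm, mouth diameter 62, height 85, wall 5, about 0.45 kg. Origin: centre of the underside, z up; it stands loose on the counter. The matching lid's plug has 8 mm of play on every side in the mouth.
- jar_square: Open white ceramic square jar: outside 88 x 88 mm, mouth 78 x 78, height 75, wall 5, about 0.65 kg. Its sides run along its x and y axes. Origin: centre of the underside, z up; it stands loose on the counter. The matching lid's plug has 8 mm of play on every side in the mouth.
- jar_oblong: Open white ceramic oblong dish: outside 114 mm along its x by 72 along its y, mouth 104 x 62, height 60, wall 5, about 0.6 kg. Origin: centre of the underside, z up; it stands loose on the counter. The matching lid's plug has 8 mm of play on every side in the mouth.
- lid_large_round: Plain light wooden lid, the larger round one: plate diameter 110 mm, plug diameter 76, about 90 g. Starts right way up on its plug. Origin: centre of the plug's underside, z up. Plug 0 to 8 mm up, plate 8 to 14, central wooden grip 14 to 40. Closed, the plate rests on the rim: origin 8 mm below the rim. The grip is an upright round knob, diameter 24.
- lid_small_round: Plain light wooden lid, the smaller round one: plate diameter 80 mm, plug diameter 46, about 50 g. Starts right way up on its plug. Origin: centre of the plug's underside, z up. Plug 0 to 8 mm up, plate 8 to 14, central wooden grip 14 to 40. Closed, the plate rests on the rim: origin 8 mm below the rim. The grip is an upright round knob, diameter 24.
- lid_square: Plain light wooden square lid: plate 96 x 96 mm, plug 62 x 62, about 80 g; sides along its x and y; fits at any quarter turn. Starts right way up on its plug. Origin: centre of the plug's underside, z up. Plug 0 to 8 mm up, plate 8 to 14, central wooden grip 14 to 40. Closed, the plate rests on the rim: origin 8 mm below the rim. The grip is a bar, 44 along the lid's x, 18 along its y.
- lid_oblong: Plain light wooden oblong lid: plate 122 mm along its x by 80 along its y, plug 88 x 46, about 80 g; fits along the dish either way. Starts right way up on its plug. Origin: centre of the plug's underside, z up. Plug 0 to 8 mm up, plate 8 to 14, central wooden grip 14 to 40. Closed, the plate rests on the rim: origin 8 mm below the rim. The grip is a bar, 44 along the lid's x, 18 along its y.
- mug: Blue ceramic mug, diameter 74 mm, 82 high, with a handle towards its +y; to be left alone. Origin: centre of the underside. Among the things also stand a fixed salt shaker, pepper shaker and egg cup (up to 42 wide, 60 high), 0.53 m from the robot's axis near bearings 0, +24 and -24 degrees.
- tumbler: Green glass tumbler, diameter 66 mm, 85 high; to be left alone. Origin: centre of the underside.
Mind the look-alikes: they are no part of the job. Leave any red look-alike of the lid_oblong alone.

How it is judged:
By the outcome, as a careful person would: the job done as asked, in the order asked, and still so for the second after the job is handed in, with the robot touching nothing.
It also fails if it takes over 109 s, if anything falls off the work surface, if the arm or the gripper's body presses on something with over 40 N, if the wrist force passes 120 N, or if a joint passes its speed limit or range.

### The arm

A 6-joint arm with a two-finger parallel gripper is mounted at the origin on the work surface. World frame = base frame: x ahead of the robot, y to its left, z up, the work surface at z = 0. Lengths are in mm, angles in degrees, forces in N, time in s.
With the tool pointing down it reaches from about 350 to 850 mm from the base axis. Payload 8.1 kg.
Tool frame: the origin (TCP) lies at the very end of the fingers, on their centre line; the grasp point (between the pads) lies r.tcp_to_grasp behind it (r.tcp_to_grasp is the distance from the TCP to the grasp point, in mm); z points along the fingers, y is the line along which they close (so a half turn about z gives the same grasp; the last joint's range is limited). The gripper opens to 85 mm and grips with 20 to 120 N. Pads are 22 mm wide; open, the fingers measure 114 mm over their backs; the gripper's body (76 mm by 85 mm) begins 54 mm behind the grasp point. The pads swing forward as they close: fully open they stand 13 mm farther back than shut.
Start: joints at [-71.413, 7.471, 85.268, -0, 87.261, -4.893], TCP at [239.075, -550.316, 231.292] pointing down, gripper open.
Joint ranges: [-169.43, 169.43], [-51.17, 129.36], [1.28, 143.12], [-76.62, 256.62], [0, 156.53], [-152.29, 152.29]. Speed limits (degrees/s): [136.94, 136.94, 159.86, 180, 180, 180].

### API

Orientations are given as [roll, pitch, yaw] about the fixed x, y, z axes, in that order (R = Rz(yaw) Ry(pitch) Rx(roll)).
In Python, from bench import sense, viewer, order, r gives the robot as it stands.
- The arm moves only by the tool carry_out, never from a script. Its argument "increments" is one flat list of numbers, 7 for each row, row after row: the shift along the tool's x, y, z as a fraction of full scale, then the turn, a rotation vector about the tool's x, y, z as a fraction of full scale, then the opening, from -1 (shut) to 1 (fully open). A call has exactly 10 rows; each row is the pose to reach, as a shift and turn from the pose commanded when the call began, along the tool's axes at that moment, turning the shorter way round; what a row does not reach only later rows make up. Full scale, the value 1, is 400 mm for a shift and 2 pi rad for a turn. A row lasts 1/8 s, in which the tool goes at most 62.5 mm and 10.7 degrees, less where a joint would pass 70% of its speed; a pose out of reach is approached as far as the arm can. A call with a number of a shift or a turn outside -1 to 1 is refused whole. A call with a gripper value outside its range is refused whole. The fingers move at their own pace and stop on an object; "force" is the grip in N (left out, the last holds). Time passes only in rows, so rows that repeat a pose let the fingers close, or fill a call up. It gives the time, the measured TCP pose, the force, the opening and the grip force at its end, in the units of the state.
- sense(): the state, without advancing time (a new reading comes with each control period).
- viewer.snapshot(name): name is "scene" or "side" or "wrist"; returns the picture (480x640x3 uint8, red, green, blue); there is no depth.
- viewer.get_calibration(name): a dict with "fx", "fy", "cx", "cy" (pixels), "R" (3x3) and "t" (3): a world point X has camera coordinates R X + t. Camera axes: x right, y down, z forward; pixel columns grow to the right and rows downward; lengths in mm; the calibration is good to about 2 mm. A picture is of the moment at which its call begins: read the wrist's pose just before it. get_calibration takes no time and is no camera call; for the wrist camera it gives the pose at the moment of the call.
- order.hand_in(): hands the job in; it is judged then, once.
The state is a dict: "time": time; "joint_pos": joint angles; "qd": joint speeds; "joint_efforts": joint torques, N m; "tool_pos": TCP position; "tcp_rot": TCP orientation; "ft_force": force on the tool from outside, world axes, zero at the start; "wrist_torque": the same for the moment, N m; "finger_gap": finger opening in mm; "grip_force": force on a finger pad.
Only numpy, scipy, OpenCV 4.12 (cv2) and the standard library are available. Lean on these libraries where they do the work, as an engineer would, in place of code of your own. Each camera call takes 0.05 s, during which the arm holds its last target. There are 200 camera calls.

## Working session

There is one attempt and no reset: what is moved stays moved. The work goes in short steps, Python scripts to look and compute and a tool call to move; the robot and the scene stay as the last step left them, time stands still between calls to the robot, and variables do not carry over. Pictures are saved under pics/ and viewed, at most 16 in all, crops included, and the job is handed in when it is done.

Besides the shell and the picture viewer there is one more tool, called after "Call:" as a command line: name --argument value ..., lists and objects as JSON in quotes. carry_out: Moves the arm, as the interface text tells. Its arguments: {"type":"object","properties":{"increments":{"type":"array"},"force":{"type":"number"}},"required":["increments"]}

```bash
ls; mkdir -p pics
python3 - <<'E'
from bench import sense, viewer, order, r
import cv2
print(sense(), r.tcp_to_grasp)
for n in ("scene","side"):
    cv2.imwrite(f"pics/{n}0.png", viewer.snapshot(n)[:,:,::-1])
    c=viewer.get_calibration(n); print(n,c)
E
```

```text
pics
{'time': 0.0, 'joint_pos': array([-7.14142314e+01,  7.51546036e+00,  8.53299783e+01, -8.98659386e-04,
        8.72617820e+01, -4.89312445e+00]), 'qd': array([-0.04506196, -0.06694722,  0.10527743, -0.04142751, -0.02847299,
        0.06318524]), 'joint_efforts': array([-1.25815619e-03, -5.69404078e+01, -5.00547159e+01, -4.12240715e-04,
        1.50826498e-02,  2.62011383e-05]), 'tool_pos': array([ 238.88319637, -549.78803596,  230.23406493]), 'tcp_rot': array([-1.79893093e+02, -8.25135952e-03,  2.34789292e+01]), 'ft_force': array([-0.62562878, -0.02089478, -0.14614138]), 'wrist_torque': array([-0.01160429,  0.0031791 ,  0.02841023]), 'grip_force': 0.0, 'finger_gap': 85.18401799088616} 18.700000000000003
scene {'fx': 481.15849995484336, 'fy': 481.15849995484336, 'cx': 323.4781047113356, 'cy': 234.3717958040458, 'R': array([[-0.71394016,  0.70017445,  0.00672218],
       [ 0.44712741,  0.46326416, -0.7651558 ],
       [-0.53885668, -0.54326978, -0.64381008]]), 't': array([ 323.04377124, -180.39128721, 1474.42392072])}
side {'fx': 447.671847233162, 'fy': 447.671847233162, 'cx': 313.13973867021656, 'cy': 240.4563421994317, 'R': array([[-0.746826  , -0.66492368,  0.01128814],
       [-0.42396278,  0.46296996, -0.77840502],
       [ 0.51235387, -0.58611886, -0.62766089]]), 't': array([384.12827573, 243.62156813, 656.47610271])}
```

View pics/scene0.png

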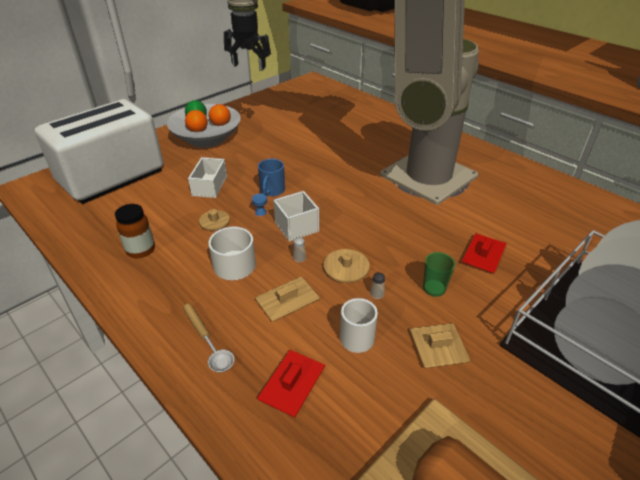

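View pics/side0.png

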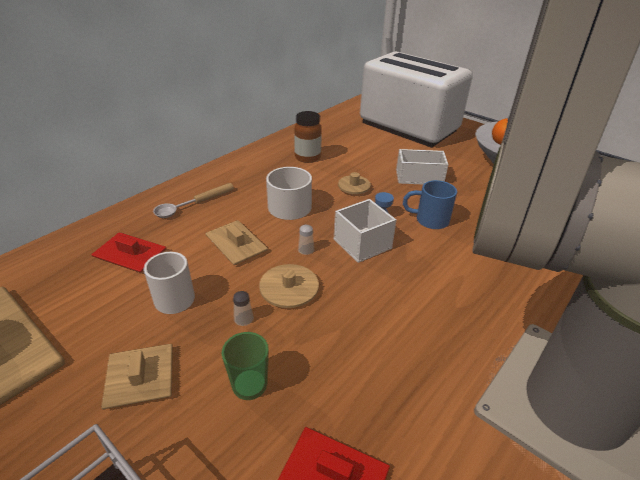

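Lids in the scene view: small round at (214,218), large round (346,265), oblong (288,298) and square (440,345). Two red look-alikes sit at (292,382) and (484,252) and are to be avoided. Jars: oblong (209,177), square (297,215), large round (233,253) and small round (359,325). Non-targets of similar colour are the cutting board (430,450), spoon handle (195,320) and the white toaster.

```bash
cat > h.py <<'E'
import numpy as np, cv2
from bench import sense, viewer, order, r
from scipy.spatial.transform import Rotation as Ro
def cast(c,uv,z):
    uv=np.atleast_2d(np.array(uv,float)); d=np.c_[(uv[:,0]-c['cx'])/c['fx'],(uv[:,1]-c['cy'])/c['fy'],np.ones(len(uv))]
    R=np.array(c['R']);o=-R.T@c['t']; d=d@R; return (o+d*((z-o[2])/d[:,2])[:,None])[:,:2]
def blobs(im,kind):
    h=cv2.cvtColor(im,cv2.COLOR_RGB2HSV)
    m=cv2.inRange(h,(12,60,90),(30,165,255)) if kind=='wood' else cv2.inRange(h,(0,0,95),(179,50,255))
    m=cv2.morphologyEx(m,cv2.MORPH_OPEN,np.ones((3,3)))
    return [c for c in cv2.findContours(m,cv2.RETR_EXTERNAL,cv2.CHAIN_APPROX_NONE)[0] if cv2.contourArea(c)>250],m
E
python3 - <<'E'
from h import *
im=cv2.imread('pics/scene0.png')[:,:,::-1]; h=cv2.cvtColor(im,cv2.COLOR_RGB2HSV)
for p in [(205,220),(335,268),(270,302),(425,350),(250,350),(380,220),(209,188),(300,228),(233,266),(359,338)]: print(p,h[p[1],p[0]])
for n in('scene','side'):
    im=cv2.imread(f'pics/{n}0.png')[:,:,::-1].copy(); c=viewer.get_calibration(n)
    for k,z in(('wood',14),('white',75)):
        for b in blobs(im,k)[0]:
            w=cast(c,b[:,0],z).astype(np.float32); q=cv2.minAreaRect(w)
            if max(q[1])<250: print(n,k,b[:,0].mean(0).round(),[np.round(x,1) for x in q])
E
```

```text
(205, 220) [ 18 137 167]
(335, 268) [ 18 135 181]
(270, 302) [ 18 139 167]
(425, 350) [ 18 138 174]
(250, 350) [ 13 186 158]
(380, 220) [ 13 185 153]
(209, 188) [ 26  24 172]
(300, 228) [ 23  27 171]
(233, 266) [ 25  25 176]
(359, 338) [ 23  26 174]
scene wood [439. 345.] [array([514. , 395.7]), array([99.6, 97.5]), np.float64(54.4)]
scene wood [196. 321.] [array([ 8.318e+02, -2.000e-01]), array([108.8,  19.8]), np.float64(79.8)]
scene wood [286. 298.] [array([651. ,  86.8]), array([ 84.1, 123.8]), np.float64(78.7)]
scene wood [346. 265.] [array([480.6, 105.9]), array([113.7, 110.7]), np.float64(45.9)]
scene wood [214. 220.] [array([ 606. , -259.4]), array([90.1, 81.7]), np.float64(46.0)]
scene white [221. 360.] [array([871.6, 162.5]), array([45.9, 43. ]), np.float64(53.7)]
scene white [358. 324.] [array([630.2, 279.3]), array([129.1,  70.2]), np.float64(44.0)]
scene white [136. 243.] [array([ 825., -239.]), array([65.5, 62.1]), np.float64(63.2)]
scene white [232. 252.] [array([684.8, -63.6]), array([179.3,  99.4]), np.float64(55.1)]
scene white [296. 218.] [array([489. , -48.6]), ar
[... 311 characters left out ...]
de wood [ 80. 458.] [array([457.5, 516.6]), array([55.4, 38.5]), np.float64(89.4)]
side white [595. 460.] [array([-37.7, 117.2]), array([133.6,  50.1]), np.float64(48.7)]
side white [ 85. 457.] [array([411.2, 507. ]), array([130. ,  63.4]), np.float64(42.0)]
side white [169. 282.] [array([588.7, 282.4]), array([ 71.6, 153.2]), np.float64(61.3)]
side white [364. 229.] [array([434.4, -57.6]), array([141.7, 151.5]), np.float64(73.5)]
side white [289. 192.] [array([634.1, -50.4]), array([100.9, 205.5]), np.float64(41.9)]
side white [421. 166.] [array([ 477.1, -344.1]), array([118.5, 168.5]), np.float64(33.4)]
side white [305. 146.] [array([ 746.1, -228.7]), array([50.9, 92.4]), np.float64(43.5)]
```

```bash
cat >> h.py <<'E'
def move(p,yaw=None,frm=None):
    """row numbers: shift/400 and turn/2pi from the present pose (frm=(pos,yaw) overrides)"""
    s=sense(); P=np.array(s['tool_pos']); Rc=Ro.from_euler('xyz',s['tcp_rot'],degrees=True)
    if frm: P=np.array(frm[0],float); Rc=Ro.from_euler('xyz',[180,0,frm[1]],degrees=True)
    if yaw is None: yaw=Rc.as_euler('xyz',degrees=True)[2]
    Rt=Ro.from_euler('xyz',[180,0,yaw],degrees=True)
    return np.round(np.r_[Rc.inv().apply(np.array(p)-P)/400,(Rc.inv()*Rt).as_rotvec()/2/np.pi],4)
E
python3 - <<'E'
from h import *
c=viewer.get_calibration('wrist');R=np.array(c['R']);print(c['fx'],c['cx'],c['cy'],R.round(3),-R.T@c['t'])
for z in (14,75): print(cast(c,[(0,0),(640,0),(640,480),(0,480)],z).round())
print(move([430,-300,400],0))
print(move([520,-250,400],0))
E
```

```text
384.5775377822571 322.664994610161 237.81619168143285 [[ 0.398 -0.918 -0.002]
 [-0.873 -0.379  0.306]
 [-0.282 -0.12  -0.952]] [ 309.70902419 -519.82493093  372.76384179]
[[  286.  -241.]
 [  494.  -721.]
 [   72. -1045.]
 [ -242.  -325.]]
[[ 290. -289.]
 [ 462. -687.]
 [ 113. -956.]
 [-148. -358.]]
[ 6.870e-01 -3.832e-01 -4.234e-01 -3.000e-04  0.000e+00  6.520e-02]
[ 9.432e-01 -4.082e-01 -4.233e-01 -3.000e-04  0.000e+00  6.520e-02]
```

Run:
```python
from h import *
print(move([400,-300,400],12),move([560,-50,400],0))
```

```text
[ 6.182e-01 -4.131e-01 -4.234e-01 -3.000e-04  0.000e+00  3.190e-02] [ 1.2341e+00 -8.2700e-01 -4.2260e-01 -3.0000e-04  0.0000e+00  6.5200e-02]
```

Call:
carry_out --increments '[1,-0.67,-0.42,0,0,0.065,1,1,-0.67,-0.42,0,0,0.065,1,1,-0.67,-0.42,0,0,0.065,1,1,-0.67,-0.42,0,0,0.065,1,1,-0.67,-0.42,0,0,0.065,1,1,-0.67,-0.42,0,0,0.065,1,1,-0.67,-0.42,0,0,0.065,1,1,-0.67,-0.42,0,0,0.065,1,1,-0.67,-0.42,0,0,0.065,1,1,-0.67,-0.42,0,0,0.065,1]'

```text
time: 1.35
tool_pos: [499.3, -144.7, 398.9]
tcp_rot: [180.0, 0.0, 0.2]
ft_force: [0.6, 0.1, -0.1]
finger_gap: 85.6
grip_force: 0.0
```

Run:
```python
from h import *
print(sense()['tool_pos'],sense()['tcp_rot'],move([560,-50,400],0))
```

```text
[ 499.30794163 -144.74347463  398.91215969] [1.79993231e+02 4.06159292e-02 1.75049644e-01] [ 1.525e-01 -2.364e-01 -2.900e-03  0.000e+00  1.000e-04  5.000e-04]
```

Call:
carry_out --increments '[0.15,-0.24,0,0,0,0,1,0.15,-0.24,0,0,0,0,1,0.15,-0.24,0,0,0,0,1,0.15,-0.24,0,0,0,0,1,0.15,-0.24,0,0,0,0,1,0.15,-0.24,0,0,0,0,1,0.15,-0.24,0,0,0,0,1,0.15,-0.24,0,0,0,0,1,0.15,-0.24,0,0,0,0,1,0.15,-0.24,0,0,0,0,1]'

```text
time: 2.6
tool_pos: [559.1, -49.0, 399.3]
tcp_rot: [-180.0, -0.0, 0.1]
ft_force: [0.6, -0.2, -0.0]
finger_gap: 85.6
grip_force: 0.0
```

Run:
```python
from h import *
import json
c=viewer.get_calibration('wrist'); im=viewer.snapshot('wrist'); cv2.imwrite('pics/w1.png',im[:,:,::-1])
np.save('w1.npy',c,allow_pickle=True)
for k,z in(('wood',14),('white',75)):
    for b in blobs(im,k)[0]:
        w=cast(c,b[:,0],z).astype(np.float32); q=cv2.minAreaRect(w)
        if max(q[1])<250: print(k,b[:,0].mean(0).round(),[np.round(x,1) for x in q])
```

```text
wood [346. 295.] [array([373.3, -82.1]), array([86. , 26.5]), np.float64(73.5)]
wood [563. 255.] [array([ 443.2, -403.5]), array([51.6, 34. ]), np.float64(86.3)]
wood [143. 223.] [array([489.1, 204.4]), array([34.6, 37.3]), np.float64(29.7)]
wood [393. 237.] [array([ 463.1, -156.5]), array([178.9, 108.9]), np.float64(22.3)]
wood [217. 229.] [array([477.8, 103.8]), array([112.4, 113.6]), np.float64(11.4)]
wood [306. 194.] [array([528.2, -24. ]), array([63.8, 28.7]), np.float64(66.3)]
wood [ 21. 206.] [array([507.7, 382.9]), array([ 79.4, 107.2]), np.float64(55.6)]
wood [479. 139.] [array([ 603.8, -257.8]), array([80.1, 82.7]), np.float64(0.0)]
wood [218. 102.] [array([648.1,  84.2]), array([ 84.8, 123.1]), np.float64(78.8)]
wood [378. 108.] [array([ 639.4, -117.3]), array([131.4, 154.7]), np.float64(40.9)]
white [466. 331.] [array([ 351. , -247.9]), array([89.4, 18.1]), np.float64(35.2)]
white [171. 345.] [array([334.3, 160.6]), array([ 29.4, 129.1]), np.float64(61.4)]
white [357. 252.] [array([465.1, -95.1]), array([ 94.8, 103.4]), np.float64(73.5)]
white [286. 197.] [array([538.1,  -4.5]), array([24.6, 26. ]), np.float64(62.5)]
white [594. 208.] [array([ 521.6, -389.6]), array([138.3,  87.7]), np.float64(38.0)]
white [ 67. 132.] [array([613.5, 249.2]), array([ 71.4, 115.5]), np.float64(0.0)]
white [359.  86.] [array([664.7, -90.3]), array([101.3, 101.2]), np.float64(0.0)]
```

View pics/w1.png

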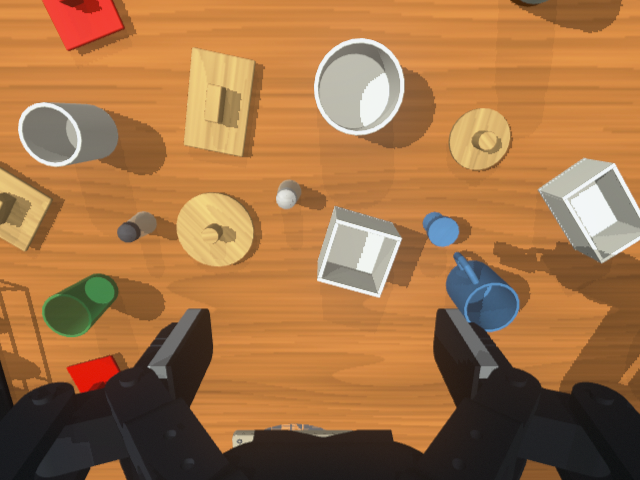

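The wrist view shows all four jar mouths from above: small round (50,134), large round (360,86), square (358,258) and oblong (595,210). The lids are at (215,230), (480,139), (220,102) and (15,207). Next I isolate the bright rims.

Run:
```python
from h import *
im=cv2.imread('pics/w1.png'); c=np.load('w1.npy',allow_pickle=True).item()
h=cv2.cvtColor(im,cv2.COLOR_BGR2HSV); m=cv2.inRange(h,(0,0,222),(179,40,255))
print(h[134,20],h[217,336],h[86,316],h[120,80])
n,l,st,ce=cv2.connectedComponentsWithStats(m)
Z={'SR':(50,134,85),'LR':(360,86,80),'SQ':(358,258,75),'OB':(595,210,60)}
for i in range(1,n):
    if st[i,4]<60: continue
    p=np.argwhere(l==i)[:,::-1]; k=min(Z,key=lambda k:np.hypot(*(ce[i]-Z[k][:2]))); w=cast(c,p,Z[k][2]).astype(np.float32)
    q=cv2.minAreaRect(w); print(k,st[i],[np.round(x,1) for x in q],cv2.minEnclosingCircle(w))
v=np.hstack([cv2.resize(x,None,fx=3,fy=3,interpolation=cv2.INTER_CUBIC) for x in (im[200:305,305:410],im[150:255,535:640])])
mm=np.hstack([cv2.resize(cv2.cvtColor(x,cv2.COLOR_GRAY2BGR),None,fx=2.5,fy=2.5) for x in (m[200:305,305:410],m[150:255,535:640],m[80:185,0:105])])
o=np.zeros((v.shape[0]+mm.shape[0],max(v.shape[1],mm.shape[1]),3),np.uint8);o[:v.shape[0],:v.shape[1]]=v;o[v.shape[0]:,:mm.shape[1]]=mm
cv2.imwrite('pics/c1.png',o)
```

```text
[105   6 247] [ 26  21 171] [ 90   3 245] [ 18  27 125]
LR [ 314   38   90   97 1067] [array([664.4, -89.7]), array([99.7, 99.9]), np.float64(5.8)] ((664.1439819335938, -89.77899169921875), 50.4499397277832)
LR [ 360   73   29   53 1046] [array([ 651.9, -107.6]), array([54.8, 31.6]), np.float64(1.7)] ((651.9193115234375, -107.40583801269531), 29.470239639282227)
SR [ 18 102  63  64 641] [array([613.1, 264.3]), array([69.7, 69.6]), np.float64(38.2)] ((613.496826171875, 264.3620910644531), 35.392303466796875)
OB [ 563  163   77   87 1958] [array([ 521.6, -409.9]), array([91.3, 71. ]), np.float64(38.0)] ((522.3128662109375, -410.1929016113281), 56.48126983642578)
SQ [ 317  219   84   78 1443] [array([457. , -95.8]), array([87.3, 87.2]), np.float64(73.6)] ((457.52154541015625, -95.84001922607422), 60.90784454345703)
OB [612 236  28  19  98] [array([ 470.6, -451. ]), array([ 4.6, 38.9]), np.float64(38.2)] ((471.4337158203125, -450.36474609375), 19.449954986572266)
```

View pics/c1.png

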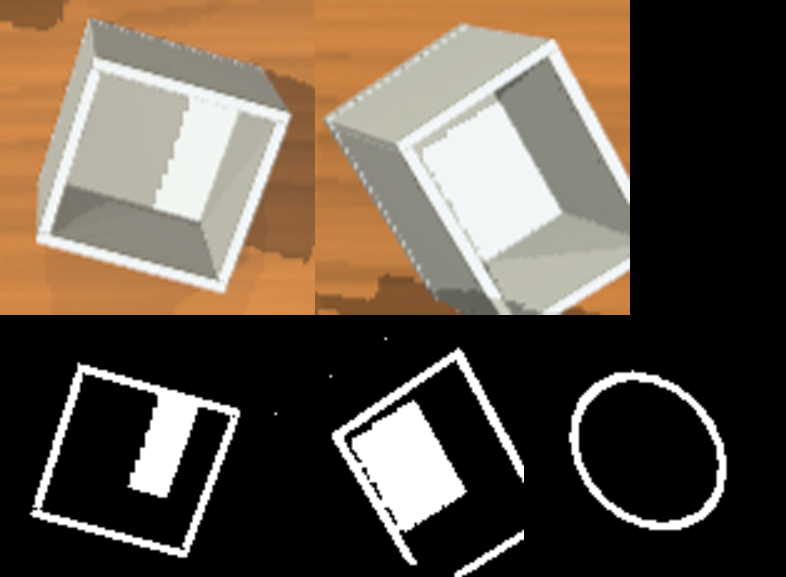

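Run:
```python
from h import *
im=cv2.imread('pics/w1.png'); c=np.load('w1.npy',allow_pickle=True).item()
h=cv2.cvtColor(im,cv2.COLOR_BGR2HSV); m=cv2.inRange(h,(0,0,222),(179,40,255)); m[:155]=0; m[:,:555]=0
n,l,st,_=cv2.connectedComponentsWithStats(m)
p=np.vstack([np.argwhere(l==i)[:,::-1] for i in range(1,n) if st[i,4]>60]); print('OB',cv2.minAreaRect(cast(c,p,60).astype(np.float32)), cast(c,[(492,308)],82))
s=viewer.get_calibration('scene'); print('bar',cast(s,[(430,341),(452,339),(441,336)],40))
print(move([479,105,110],0), move([479,105,17],0,([479,105,110],0)))
```

```text
OB ((512.884033203125, -416.7548522949219), (113.49862670898438, 71.02434539794922), 38.02242660522461) [[ 390.1178798  -275.64140889]]
bar [[539.5103767  387.86217259]
 [504.2444853  415.31888472]
 [513.73821727 395.84364577]]
[-1.995e-01 -3.853e-01  7.232e-01  0.000e+00  0.000e+00  2.000e-04] [ 0.     -0.      0.2325  0.      0.      0.    ]
```

Call:
carry_out --increments '[-0.2,-0.385,0.3,0,0,0,1,-0.2,-0.385,0.5,0,0,0,1,-0.2,-0.385,0.723,0,0,0,1,-0.2,-0.385,0.723,0,0,0,1,-0.2,-0.385,0.723,0,0,0,1,-0.2,-0.385,0.723,0,0,0,1,-0.2,-0.385,0.723,0,0,0,1,-0.2,-0.385,0.723,0,0,0,1,-0.2,-0.385,0.723,0,0,0,1,-0.2,-0.385,0.723,0,0,0,1]'

```text
time: 3.9
tool_pos: [480.2, 104.5, 111.7]
tcp_rot: [-180.0, -0.2, 0.0]
ft_force: [0.0, 0.1, -0.3]
finger_gap: 85.5
grip_force: 0.0
```

Run:
```python
from h import *
im=viewer.snapshot('wrist'); c=viewer.get_calibration('wrist'); cv2.imwrite('pics/w2.png',im[:,:,::-1])
for b in blobs(im,'wood')[0]:
    w=cast(c,b[:,0],14).astype(np.float32); q=cv2.minAreaRect(w); print(b[:,0].mean(0).round(),[np.round(x,1) for x in q])
print(move([479,105,17],0))
```

```text
[166. 225.] [array([489. , 204.7]), array([32.7, 34.8]), np.float64(33.0)]
[323. 238.] [array([477.3, 104.9]), array([110.8, 110.4]), np.float64(34.1)]
[474. 169.] [array([523.9,   9.3]), array([35.6, 11.7]), np.float64(45.8)]
[343.  29.] [array([602.9,  95. ]), array([82.1, 36.8]), np.float64(83.5)]
[-2.400e-03 -1.000e-03  2.357e-01 -0.000e+00 -3.000e-04  1.000e-04]
```

View pics/w2.png

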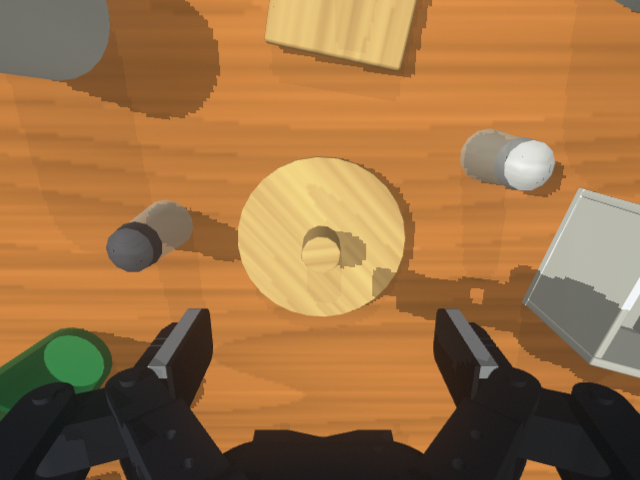

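The crop shows the plain round lid at (322,237), with its knob at (321,248) midway between the fingers. It is 110 mm wide, so it is the large round lid. The only similar-looking wood nearby is the oblong lid at (343,29).

Call:
carry_out --increments '[-0.006,0,0.12,0,0,0,1,-0.006,0,0.231,0,0,0,1,-0.006,0,0.231,0,0,0,1,-0.006,0,0.231,0,0,0,1,-0.006,0,0.231,0,0,0,-0.6,-0.006,0,0.231,0,0,0,-0.6,-0.006,0,0.231,0,0,0,-0.7,-0.006,0,0.231,0,0,0,-0.8,-0.006,0,0.231,0,0,0,-1,-0.006,0,0.231,0,0,0,-1]' --force 40

```text
time: 5.2
tool_pos: [476.9, 104.9, 18.5]
tcp_rot: [-180.0, -0.1, 0.1]
ft_force: [-1.6, -0.4, 6.3]
finger_gap: 22.4
grip_force: 39.0
```

Run:
```python
from h import *
s=sense();print(s['finger_gap'],s['grip_force'],s['tool_pos'])
t=[664.3+1.5,-89.7]
print('lift',move([478,105,150]));print(move([*t,150],0))
```

```text
22.430698035087634 38.963897824287415 [476.94478997 104.87362743  18.4654671 ]
lift [ 2.900e-03 -3.000e-04 -3.288e-01 -0.000e+00 -1.000e-04  0.000e+00]
[ 4.717e-01  4.871e-01 -3.284e-01 -0.000e+00 -1.000e-04  2.000e-04]
```

Call:
carry_out --increments '[0,0,-0.15,0,0,0,-1,0,0,-0.32,0,0,0,-1,0.05,0.05,-0.33,0,0,0,-1,0.468,0.487,-0.33,0,0,0,-1,0.468,0.487,-0.33,0,0,0,-1,0.468,0.487,-0.33,0,0,0,-1,0.468,0.487,-0.33,0,0,0,-1,0.468,0.487,-0.33,0,0,0,-1,0.468,0.487,-0.33,0,0,0,-1,0.468,0.487,-0.33,0,0,0,-1]'

```text
time: 6.45
tool_pos: [663.4, -88.6, 149.9]
tcp_rot: [-180.0, 0.0, 0.1]
ft_force: [0.8, 0.3, -0.8]
finger_gap: 22.2
grip_force: 39.6
```

Run:
```python
from h import *
im=viewer.snapshot('wrist'); c=viewer.get_calibration('wrist'); s=sense(); print(s['tool_pos'],s['finger_gap'])
cv2.imwrite('pics/w3.png',im[:,:,::-1])
for b in blobs(im,'wood')[0]:
    w=cast(c,b[:,0],s['tool_pos'][2]-17+14).astype(np.float32); q=cv2.minAreaRect(w); print(b[:,0].mean(0).round(),[np.round(x,1) for x in q])
print(move([664.3,-89.7,90]))
```

```text
[663.50171527 -88.58079832 150.15950237] 22.86890681071251
[  6. 404.] [array([610.9,  55.8]), array([ 8.1, 21.4]), np.float64(75.7)]
[534. 290.] [array([ 670.3, -177.7]), array([43. , 42.1]), np.float64(4.7)]
[329. 286.] [array([666.1, -88.7]), array([107. , 109.4]), np.float64(35.7)]
[ 93. 232.] [array([693.1,   1.4]), array([43.5, 64.3]), np.float64(78.7)]
[ 1.900e-03  2.800e-03  1.504e-01 -0.000e+00 -1.000e-04  0.000e+00]
```

View pics/w3.png

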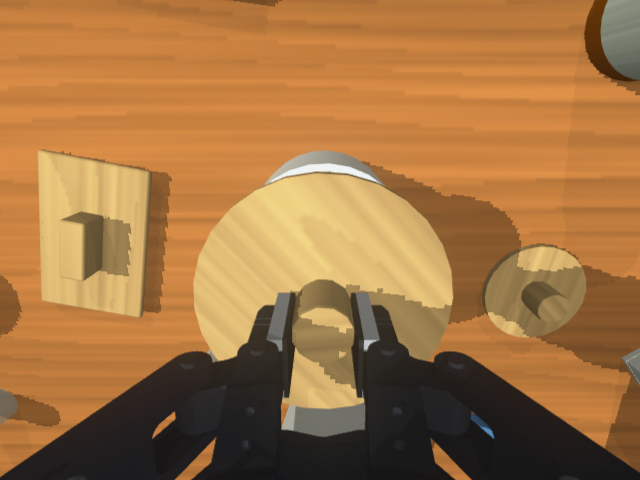

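The large lid is held level above its jar: lid centre (323,290), jar rim peeking out at (325,170), knob between the pads at (322,320).

Call:
carry_out --increments '[0,0.0025,0.08,0,0,0,-1,0,0.0025,0.13,0,0,0,-1,0,0.0025,0.15,0,0,0,-1,0,0.0025,0.151,0,0,0,-1,0,0.0025,0.151,0,0,0,0,0,0.0025,0.151,0,0,0,0,0,0.0025,0.151,0,0,0,0,0,0.0025,0.1,0,0,0,0.3,0,0.0025,0,0,0,0,1,0,0.0025,0,0,0,0,1]'

```text
time: 7.75
tool_pos: [667.2, -91.4, 156.5]
tcp_rot: [179.9, -0.5, 0.1]
ft_force: [0.2, -0.0, 0.5]
finger_gap: 85.0
grip_force: 0.0
```

Run:
```python
from h import *
im=viewer.snapshot('wrist'); c=viewer.get_calibration('wrist'); s=sense(); print(s['tool_pos'],s['finger_gap'])
cv2.imwrite('pics/w4.png',im[:,:,::-1])
for b in blobs(im,'wood')[0]:
    w=cast(c,b[:,0],86).astype(np.float32); q=cv2.minAreaRect(w)
    w2=cast(c,b[:,0],14).astype(np.float32); q2=cv2.minAreaRect(w2); print(b[:,0].mean(0).round(),[np.round(x,1) for x in q],[np.round(x,1) for x in q2])
print(move([649,85,110],-11.2))
```

```text
[665.97834558 -91.18715854 153.94775431] 85.13819694419902
[  6. 402.] [array([558.6, 117.2]), array([10.9, 25.3]), np.float64(75.9)] [array([495.9, 188.5]), array([14.7, 33.9]), np.float64(75.9)]
[223. 368.] [array([587.5, -28.6]), array([20.2, 34.1]), np.float64(64.7)] [array([534.6,  -7.1]), array([27.1, 45.8]), np.float64(64.7)]
[525. 293.] [array([ 640.1, -214.3]), array([61.5, 58.8]), np.float64(11.1)] [array([ 605.2, -256.2]), array([82.5, 78.8]), np.float64(11.1)]
[321. 250.] [array([664.5, -90.9]), array([108.9, 108.8]), np.float64(90.0)] [array([637.9, -90.6]), array([146.1, 146. ]), np.float64(90.0)]
[ 94. 237.] [array([672.5,  39.1]), array([60.3, 91.1]), np.float64(78.6)] [array([648.6,  83.8]), array([ 80.9, 122.3]), np.float64(78.6)]
[233.   3.] [array([794.1, -48.3]), array([ 3.4, 25. ]), np.float64(0.0)] [array([811.8, -33.5]), array([ 4.6, 33.6]), np.float64(0.0)]
[-4.250e-02 -4.407e-01  1.090e-01  1.000e-04 -1.000e-03  3.130e-02]
```

View pics/w4.png

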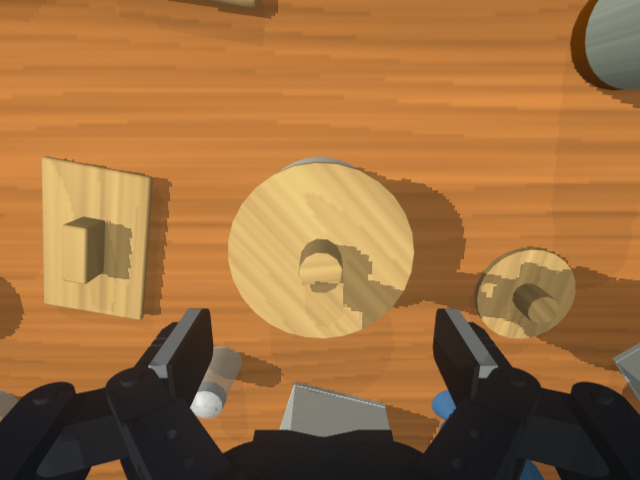

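The large lid sits flat: a clean 109 mm circle at rim height, centred (321,250). Next is the oblong lid, at (95,237).

Call:
carry_out --increments '[-0.039,-0.435,0.1,0,0,0.0314,1,-0.039,-0.435,0.1,0,0,0.0314,1,-0.039,-0.435,0.1,0,0,0.0314,1,-0.039,-0.435,0.1,0,0,0.0314,1,-0.039,-0.435,0.1,0,0,0.0314,1,-0.039,-0.435,0.1,0,0,0.0314,1,-0.039,-0.435,0.2,0,0,0.0314,1,-0.039,-0.435,0.32,0,0,0.0314,1,-0.039,-0.435,0.3285,0,0,0.0314,1,-0.039,-0.435,0.3285,0,0,0.0314,1]'

```text
time: 9.05
tool_pos: [648.8, 82.4, 19.6]
tcp_rot: [-180.0, -0.0, -11.3]
ft_force: [0.9, 0.2, 0.7]
finger_gap: 85.4
grip_force: 0.0
```

Run:
```python
from h import *
print(move([648.6,84,17.7],-11.3)*400)
```

```text
[-0.52 -1.48  1.88 -0.   -0.04  0.  ]
```

Call:
carry_out --increments '[0,-0.003,0.001,0,0,0,-0.6,0,-0.003,0.001,0,0,0,-0.7,0,-0.003,0.001,0,0,0,-0.8,0,-0.003,0.001,0,0,0,-1,0,-0.003,0.001,0,0,0,-1,0,-0.003,0.001,0,0,0,-1,0,-0.003,-0.1,0,0,0,-1,0,-0.003,-0.25,0,0,0,-1,0,-0.003,-0.33,0,0,0,-1,0,-0.003,-0.33,0,0,0,-1]' --force 40

```text
time: 10.3
tool_pos: [650.5, 84.5, 154.1]
tcp_rot: [-179.9, -0.4, -11.2]
ft_force: [0.1, -0.2, -1.2]
finger_gap: 17.4
grip_force: 39.9
```

Run:
```python
from h import *
print(sense()['finger_gap'],move([512.9,-416.8,150],38))
print(move([600,-170,150],15))
```

```text
17.367944771080357 [-9.3400e-02  1.2963e+00  7.8000e-03  2.0000e-04 -1.0000e-03 -1.3670e-01]
[ 0.      0.6487  0.0093 -0.     -0.001  -0.0728]
```

Call:
carry_out --increments '[-0.07,0.97,0.005,0,0,-0.1,-1,-0.07,0.97,0.005,0,0,-0.1,-1,-0.07,0.97,0.005,0,0,-0.1,-1,-0.07,0.97,0.005,0,0,-0.1,-1,-0.07,0.97,0.005,0,0,-0.1,-1,-0.07,0.97,0.005,0,0,-0.1,-1,-0.07,0.97,0.005,0,0,-0.1,-1,-0.07,0.97,0.005,0,0,-0.1,-1,-0.07,0.97,0.005,0,0,-0.1,-1,-0.07,0.97,0.005,0,0,-0.1,-1]'

```text
time: 11.55
tool_pos: [545.8, -289.0, 147.9]
tcp_rot: [-180.0, 0.0, 24.9]
ft_force: [-0.3, -0.1, -0.4]
finger_gap: 17.0
grip_force: 39.9
```

Run:
```python
from h import *
im=viewer.snapshot('wrist'); c=viewer.get_calibration('wrist'); s=sense(); print(s['tool_pos'],s['finger_gap'])
cv2.imwrite('pics/w5.png',im[:,:,::-1])
print(move([512.9,-416.8,150],38))
```

```text
[ 545.81296245 -289.19887132  148.08415615] 17.14055460391613
[-2.089e-01  2.547e-01 -4.900e-03 -1.000e-04 -0.000e+00 -3.640e-02]
```

View pics/w5.png

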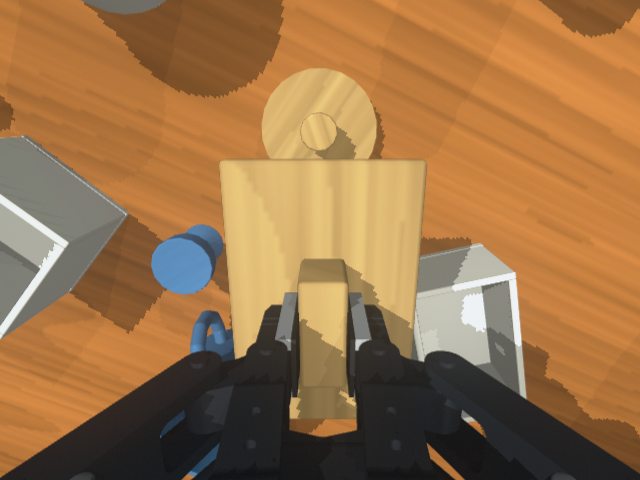

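The oblong lid is held squarely by its bar, at (323,320). The dish shows at (470,330).

Call:
carry_out --increments '[-0.209,0.255,0,0,0,-0.0364,-1,-0.209,0.255,0,0,0,-0.0364,-1,-0.209,0.255,0,0,0,-0.0364,-1,-0.209,0.255,0,0,0,-0.0364,-1,-0.209,0.255,0,0,0,-0.0364,-1,-0.209,0.255,0,0,0,-0.0364,-1,-0.209,0.255,0,0,0,-0.0364,-1,-0.209,0.255,0,0,0,-0.0364,-1,-0.209,0.255,0,0,0,-0.0364,-1,-0.209,0.255,0,0,0,-0.0364,-1]'

```text
time: 12.85
tool_pos: [512.1, -418.4, 148.3]
tcp_rot: [180.0, -0.0, 37.9]
ft_force: [-0.1, 0.3, -0.9]
finger_gap: 17.2
grip_force: 39.9
```

Run:
```python
from h import *
im=viewer.snapshot('wrist'); c=viewer.get_calibration('wrist'); s=sense(); print(s['tool_pos'],s['tcp_rot'],s['finger_gap'])
cv2.imwrite('pics/w6.png',im[:,:,::-1])
for n in('scene',):
    cc=viewer.get_calibration(n); i=viewer.snapshot(n); cv2.imwrite('pics/s6.png',cv2.resize(i[100:260,120:340],None,fx=3,fy=3)[:,:,::-1])
print(move([512.9,-416.8,150-83],38))
```

```text
[ 512.13177899 -418.37026126  148.29576884] [ 1.79999963e+02 -8.35752582e-04  3.78753822e+01] 17.052355566846796
[ 0.004  -0.0019  0.2033  0.      0.     -0.0004]
```

View pics/w6.png

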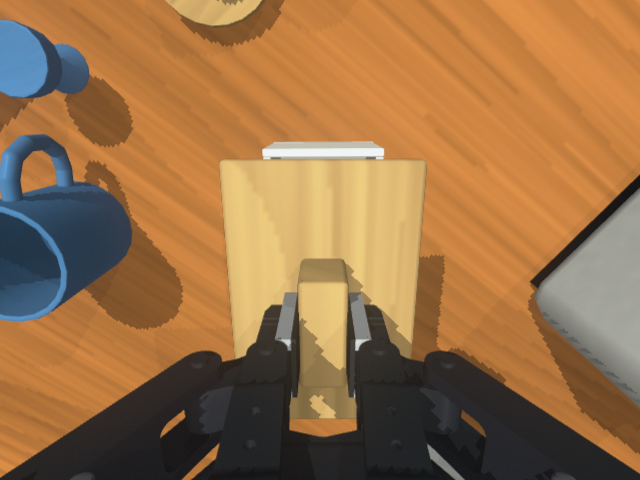

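The dish's rim edge at (263–383, 155) is centred and parallel under the lid, so I lower it.

Call:
carry_out --increments '[0.003,-0.001,0.1,0,0,0,-1,0.003,-0.001,0.17,0,0,0,-1,0.003,-0.001,0.19,0,0,0,-1,0.003,-0.001,0.197,0,0,0,-1,0.003,-0.001,0.197,0,0,0,0,0.003,-0.001,0.197,0,0,0,0,0.003,-0.001,0.197,0,0,0,0,0.003,-0.001,0.15,0,0,0,0.3,0.003,-0.001,0,0,0,0,1,0.003,-0.001,0,0,0,0,1]'

```text
time: 14.2
tool_pos: [516.2, -420.4, 157.3]
tcp_rot: [179.3, -0.1, 37.9]
ft_force: [0.5, -0.3, 1.3]
finger_gap: 85.4
grip_force: 0.0
```

Run:
```python
from h import *
im=viewer.snapshot('wrist'); c=viewer.get_calibration('wrist'); s=sense(); print(s['tool_pos'],s['finger_gap'])
cv2.imwrite('pics/w7.png',im[:,:,::-1])
for b in blobs(im,'wood')[0]:
    print(b[:,0].mean(0).round(),*[[np.round(x,1) for x in cv2.minAreaRect(cast(c,b[:,0],z).astype(np.float32))] for z in (66,14)])
print(move([605.2,-257,150],0,([513,-417,148],38)))
```

```text
[ 515.03912981 -419.28359748  154.08316644] 85.23598531347568
[553. 348.] [array([ 550.3, -592.1]), array([52.6, 14.1]), np.float64(85.5)] [array([ 544.8, -641.9]), array([64.4, 17.3]), np.float64(85.5)]
[317. 233.] [array([ 513.3, -417. ]), array([121.8,  82.9]), np.float64(37.8)] [array([ 499.5, -427.3]), array([149.2, 101.5]), np.float64(37.8)]
[ 14. 113.] [array([ 468.1, -236.3]), array([19.2, 19.8]), np.float64(26.2)] [array([ 444.1, -205.9]), array([23.5, 24.2]), np.float64(26.2)]
[210.  12.] [array([ 578.2, -295.2]), array([16., 55.]), np.float64(37.9)] [array([ 578.9, -278. ]), array([19.6, 67.4]), np.float64(37.9)]
[ 0.4279 -0.1733 -0.005   0.     -0.      0.1056]
```

View pics/w7.png

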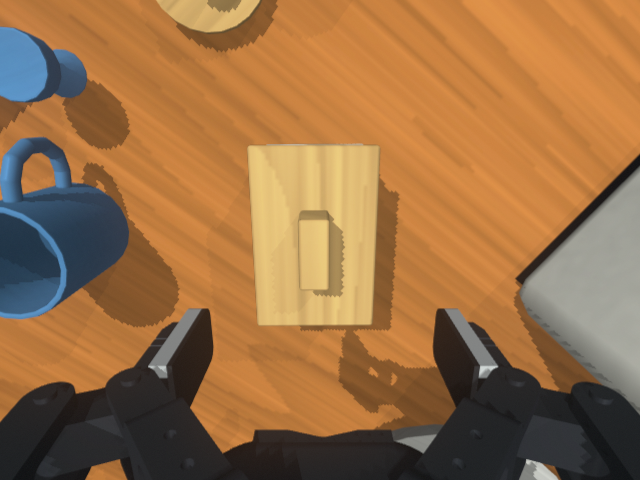

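The oblong lid is seated at (313,235), square with the dish. It measures 122 mm long at rim height with yaw 37.8. Now the small round lid.

Call:
carry_out --increments '[0.427,-0.173,0,0,0,0.1056,1,0.427,-0.173,0,0,0,0.1056,1,0.427,-0.173,0,0,0,0.1056,1,0.427,-0.173,0.05,0,0,0.1056,1,0.427,-0.173,0.05,0,0,0.1056,1,0.427,-0.173,0.05,0,0,0.1056,1,0.427,-0.173,0.05,0,0,0.1056,1,0.427,-0.173,0.05,0,0,0.1056,1,0.427,-0.173,0.05,0,0,0.1056,1,0.427,-0.173,0.05,0,0,0.1056,1]'

```text
time: 15.5
tool_pos: [605.1, -258.0, 128.4]
tcp_rot: [180.0, -0.0, -0.1]
ft_force: [-0.6, 0.7, -1.7]
finger_gap: 85.4
grip_force: 0.0
```

Run:
```python
from h import *
im=viewer.snapshot('wrist'); c=viewer.get_calibration('wrist'); s=sense(); print(s['tool_pos'],s['tcp_rot'])
for b in blobs(im,'wood')[0]:
    print(b[:,0].mean(0).round(),[np.round(x,1) for x in cv2.minAreaRect(cast(c,b[:,0],14).astype(np.float32))])
print(move([605,-257.5,18],0))
```

```text
[ 605.12947558 -257.85240145  128.3551445 ] [-1.79998013e+02 -1.37095019e-03 -1.37689727e-01]
[218. 408.] [array([ 450., -171.]), array([84.9, 42.3]), np.float64(3.2)]
[302. 378.] [array([ 483.8, -239.6]), array([42. , 30.5]), np.float64(20.2)]
[  7. 317.] [array([535.8, -23.3]), array([15.3, 36.9]), np.float64(75.4)]
[574. 355.] [array([ 488.3, -459.3]), array([135. ,  75.8]), np.float64(38.7)]
[325. 229.] [array([ 605.4, -258.8]), array([79.9, 80.6]), np.float64(89.8)]
[ 33. 156.] [array([646.5, -75. ]), array([ 59.6, 148.2]), np.float64(75.4)]
[-0.0003 -0.0009  0.2759 -0.     -0.     -0.0004]
```

Call:
carry_out --increments '[0,0.002,0.15,0,0,0,1,0,0.002,0.26,0,0,0,1,0,0.002,0.275,0,0,0,1,0,0.002,0.275,0,0,0,1,0,0.002,0.275,0,0,0,-0.6,0,0.002,0.275,0,0,0,-0.6,0,0.002,0.275,0,0,0,-0.7,0,0.002,0.275,0,0,0,-0.8,0,0.002,0.275,0,0,0,-1,0,0.002,0.275,0,0,0,-1]'

```text
time: 16.8
tool_pos: [605.8, -258.9, 19.4]
tcp_rot: [180.0, -0.1, -0.1]
ft_force: [-2.4, 0.3, 6.0]
finger_gap: 22.6
grip_force: 39.3
```

Run:
```python
from h import *
print(move([613.3,264.3,155],0), move([610,100,155],0))
```

```text
[ 1.6100e-02 -1.3079e+00 -3.4000e-01  1.0000e-04 -2.0000e-04 -4.0000e-04] [ 8.900e-03 -8.971e-01 -3.397e-01  1.000e-04 -2.000e-04 -4.000e-04]
```

Call:
carry_out --increments '[0,0,-0.15,0,0,0,-1,0,0,-0.3,0,0,0,-1,0,-0.05,-0.34,0,0,0,-1,0.009,-0.9,-0.34,0,0,0,-1,0.009,-0.9,-0.34,0,0,0,-1,0.009,-0.9,-0.34,0,0,0,-1,0.009,-0.9,-0.34,0,0,0,-1,0.009,-0.9,-0.34,0,0,0,-1,0.009,-0.9,-0.34,0,0,0,-1,0.009,-0.9,-0.34,0,0,0,-1]'

```text
time: 18.05
tool_pos: [608.3, 104.2, 152.9]
tcp_rot: [-180.0, 0.1, 0.1]
ft_force: [0.2, -0.4, -0.2]
finger_gap: 22.8
grip_force: 39.4
```

Run:
```python
from h import *
print(sense()['finger_gap'],move([613.3,264.3,154],0))
```

```text
22.84303350168493 [ 1.300e-02 -4.003e-01 -2.600e-03 -0.000e+00  3.000e-04  2.000e-04]
```

```bash
cat >> h.py <<'E'
def rims(im,c,zs,amin=150):
    m=cv2.inRange(cv2.cvtColor(im,cv2.COLOR_RGB2HSV),(0,0,222),(179,40,255)); n,l,st,ce=cv2.connectedComponentsWithStats(m)
    for i in range(1,n):
        if st[i,4]>amin:
            p=np.argwhere(l==i)[:,::-1]; print('rim',ce[i].round(),[[np.round(x,1) for x in cv2.minAreaRect(cast(c,p,z).astype(np.float32))] for z in zs])
E
python3 - <<'E'
from h import *
rims(viewer.snapshot('wrist'),viewer.get_calibration('wrist'),[85])
E
```

```text
rim [ 60. 242.] [[array([612.9, 257.4]), array([60.4, 70.6]), np.float64(75.4)]]
rim [466. 335.] [[array([553.8,  12.3]), array([14.5, 14.3]), np.float64(89.9)]]
rim [567. 403.] [[array([501.3, -61.2]), array([12.4, 25.6]), np.float64(73.8)]]
```

Call:
carry_out --increments '[0.013,-0.4,0,0,0,0,-1,0.013,-0.4,0,0,0,0,-1,0.013,-0.4,0,0,0,0,-1,0.013,-0.4,0,0,0,0,-1,0.013,-0.4,0,0,0,0,-1,0.013,-0.4,0,0,0,0,-1,0.013,-0.4,0,0,0,0,-1,0.013,-0.4,0,0,0,0,-1,0.013,-0.4,0,0,0,0,-1,0.013,-0.4,0,0,0,0,-1]'

```text
time: 19.35
tool_pos: [615.2, 261.4, 154.3]
tcp_rot: [180.0, -0.0, -0.1]
ft_force: [-0.2, 0.1, -0.5]
finger_gap: 22.4
grip_force: 39.6
```

Run:
```python
from h import *
im=viewer.snapshot('wrist'); c=viewer.get_calibration('wrist'); cv2.imwrite('pics/w8.png',im[:,:,::-1])
s=sense();print(s['tool_pos'],s['finger_gap'],move([613.3,264.3,154-76],0))
```

```text
[615.20481728 261.42510203 154.29760872] 22.663863289867255 [-0.0048 -0.0072  0.1907 -0.     -0.     -0.0004]
```

View pics/w8.png

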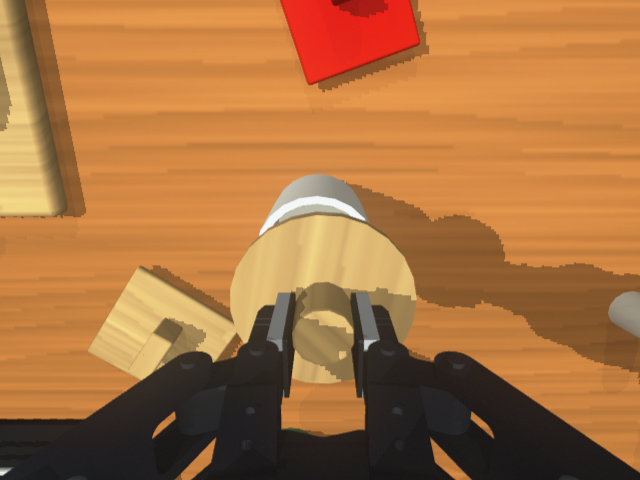

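The small lid is held over its jar. The rim arc at (316,200) sits about 7 px left of the lid centre, which matches the computed 3 mm correction.

Call:
carry_out --increments '[-0.004,-0.0075,0.05,0,0,0,-1,-0.004,-0.0075,0.11,0,0,0,-1,-0.004,-0.0075,0.14,0,0,0,-1,-0.004,-0.0075,0.148,0,0,0,-1,-0.004,-0.0075,0.148,0,0,0,0,-0.004,-0.0075,0.148,0,0,0,0,-0.004,-0.0075,0.148,0,0,0,0,-0.004,-0.0075,0.1,0,0,0,0.3,-0.004,-0.0075,0,0,0,0,1,-0.004,-0.0075,0,0,0,0,1]'

```text
time: 20.65
tool_pos: [616.7, 265.4, 161.0]
tcp_rot: [-179.8, -0.5, -0.1]
ft_force: [-0.1, 0.6, 1.0]
finger_gap: 85.0
grip_force: 0.0
```

Run:
```python
from h import *
im=viewer.snapshot('wrist'); c=viewer.get_calibration('wrist'); s=sense(); print(s['tool_pos'],s['finger_gap'])
cv2.imwrite('pics/w9.png',im[:,:,::-1])
for b in blobs(im,'wood')[0]:
    print(b[:,0].mean(0).round(),*[[np.round(x,1) for x in cv2.minAreaRect(cast(c,b[:,0],z).astype(np.float32))] for z in (91,14)])
print(move([513,395,150],144.4,([613.5,264.5,154],0)))
```

```text
[615.57707238 265.10108518 158.45993874] 85.58315305402142
[395. 356.] [array([545.9, 218.2]), array([33., 11.]), np.float64(21.3)] [array([492.4, 201.5]), array([45.1, 15.1]), np.float64(21.3)]
[179. 329.] [array([560.4, 358.8]), array([70.4, 73.2]), np.float64(54.5)] [array([512.3, 393.6]), array([ 96.2, 100. ]), np.float64(54.5)]
[326. 255.] [array([612.4, 262.9]), array([79. , 79.6]), np.float64(89.8)] [array([583.2, 262.7]), array([108. , 108.7]), np.float64(89.8)]
[ 30. 117.] [array([688.5, 411.4]), array([ 43.6, 115.8]), np.float64(75.6)] [array([687.2, 465.4]), array([ 59.5, 158.2]), np.float64(75.6)]
[-0.2512 -0.3262  0.01    0.      0.     -0.4011]
```

View pics/w9.png

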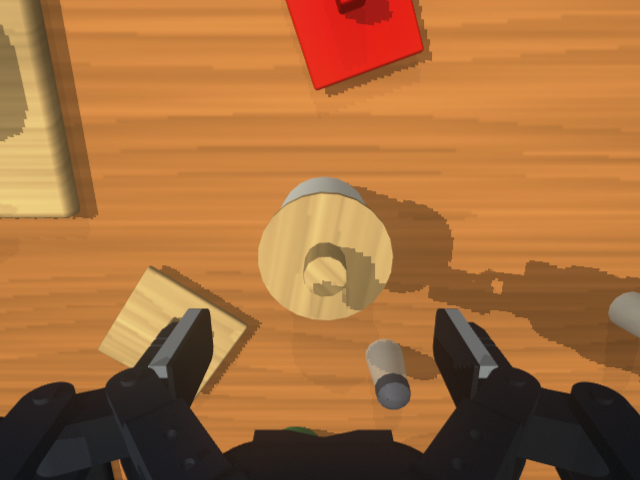

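The small lid is seated flat: a clean 79 mm circle centred (326,255). The square lid is at (175,330), world (512.5, 394), with its bar along about 144°.

Call:
carry_out --increments '[-0.2525,-0.324,0.01,0,0,-0.401,1,-0.2525,-0.324,0.01,0,0,-0.401,1,-0.2525,-0.324,0.01,0,0,-0.401,1,-0.2525,-0.324,0.01,0,0,-0.401,1,-0.2525,-0.324,0.01,0,0,-0.401,1,-0.2525,-0.324,0.01,0,0,-0.401,1,-0.2525,-0.324,0.01,0,0,-0.401,1,-0.2525,-0.324,0.01,0,0,-0.401,1,-0.2525,-0.324,0.01,0,0,-0.401,1,-0.2525,-0.324,0.01,0,0,-0.401,1]'

```text
time: 21.95
tool_pos: [512.5, 393.9, 149.7]
tcp_rot: [-179.9, 0.0, 107.6]
ft_force: [0.1, -0.3, -0.3]
finger_gap: 85.5
grip_force: 0.0
```

Run:
```python
from h import *
s=sense();print(s['tcp_rot'],move([512.5,394,150],144.5))
```

```text
[-1.79931991e+02  1.86000246e-02  1.07645336e+02] [ 1.000e-04  0.000e+00 -6.000e-04 -2.000e-04 -0.000e+00 -1.024e-01]
```

Call:
carry_out --increments '[0,0,0.02,0,0,-0.102,1,0,0,0.04,0,0,-0.102,1,0,0,0.04,0,0,-0.102,1,0,0,0.04,0,0,-0.102,1,0,0,0.04,0,0,-0.102,1,0,0,0.04,0,0,-0.102,1,0,0,0.04,0,0,-0.102,1,0,0,0.04,0,0,-0.102,1,0,0,0.04,0,0,-0.102,1,0,0,0.04,0,0,-0.102,1]'

```text
time: 23.2
tool_pos: [512.9, 394.2, 134.3]
tcp_rot: [180.0, -0.0, 144.0]
ft_force: [1.1, -0.1, -0.5]
finger_gap: 85.5
grip_force: 0.0
```

Run:
```python
from h import *
im=viewer.snapshot('wrist'); c=viewer.get_calibration('wrist'); s=sense(); print(s['tool_pos'],s['tcp_rot'])
cv2.imwrite('pics/w10.png',im[:,:,::-1])
for b in blobs(im,'wood')[0]:
    print(b[:,0].mean(0).round(),*[[np.round(x,1) for x in cv2.minAreaRect(cast(c,b[:,0],z).astype(np.float32))] for z in (14,)])
print(move([512.5,394,18],144.5))
```

```text
[512.91944482 394.2355663  134.31834432] [ 1.79999442e+02 -1.89524667e-03  1.44005678e+02]
[128. 343.] [array([494.5, 213.8]), array([13.3, 50.5]), np.float64(8.5)]
[107. 323.] [array([474.1, 211.3]), array([13.2, 52.4]), np.float64(0.5)]
[583. 304.] [array([683.6, 495.8]), array([118.3, 195.4]), np.float64(68.0)]
[326. 221.] [array([510.7, 396.6]), array([96.4, 96.5]), np.float64(54.6)]
[ 0.0005 -0.0011  0.2908  0.     -0.     -0.0014]
```

View pics/w10.png

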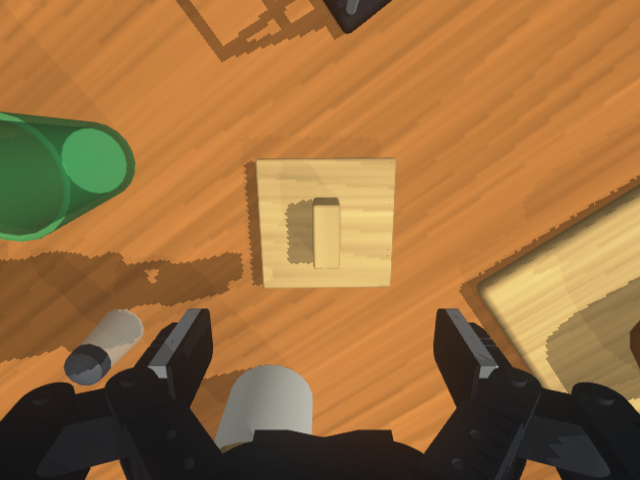

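The square lid at (326,222) measures 96 mm. Its bar at (327,235) runs along the tool's x axis, as wanted.

Run:
```python
from h import *
print(move([510.9,396.4,18],144.5))
print(move([457,-96,155],163.6,([510.9,396.4,18],144.5)),move([457,-96,155],163.6,([484,152,155],154)))
```

```text
[ 0.0073  0.0014  0.2908  0.     -0.     -0.0014]
[-0.6051 -1.0804 -0.3425 -0.      0.     -0.0531] [-0.2111 -0.5868 -0.     -0.      0.     -0.0267]
```

Call:
carry_out --increments '[0.007,0.0014,0.15,0,0,-0.001,1,0.007,0.0014,0.27,0,0,-0.001,1,0.007,0.0014,0.291,0,0,-0.001,1,0.007,0.0014,0.291,0,0,-0.001,1,0.007,0.0014,0.291,0,0,-0.001,-0.6,0.007,0.0014,0.291,0,0,-0.001,-0.6,0.007,0.0014,0.291,0,0,-0.001,-0.7,0.007,0.0014,0.291,0,0,-0.001,-1,0.007,0.0014,0.291,0,0,-0.001,-1,0.007,0.0014,0.291,0,0,-0.001,-1]'

```text
time: 24.5
tool_pos: [511.5, 396.7, 18.8]
tcp_rot: [179.9, 0.0, 144.4]
ft_force: [-1.8, -1.2, 6.1]
finger_gap: 17.3
grip_force: 41.1
```

Call:
carry_out --increments '[0,0,-0.15,0,0,0,-1,0,0,-0.3,0,0,0,-1,-0.03,-0.05,-0.34,0,0,0,-1,-0.4,-0.72,-0.34,0,0,-0.035,-1,-0.4,-0.72,-0.34,0,0,-0.035,-1,-0.4,-0.72,-0.34,0,0,-0.035,-1,-0.4,-0.72,-0.34,0,0,-0.035,-1,-0.4,-0.72,-0.34,0,0,-0.035,-1,-0.4,-0.72,-0.34,0,0,-0.035,-1,-0.4,-0.72,-0.34,0,0,-0.035,-1]'

```text
time: 25.75
tool_pos: [473.2, 69.1, 153.7]
tcp_rot: [180.0, -0.0, 156.9]
ft_force: [0.1, -0.0, -0.8]
finger_gap: 17.1
grip_force: 40.1
```

Run:
```python
from h import *
im=viewer.snapshot('wrist'); c=viewer.get_calibration('wrist'); s=sense(); print(s['tool_pos'],s['tcp_rot'],s['finger_gap'])
rims(im,c,[75])
print(move([457,-96,154],163.6))
```

```text
[473.24496336  69.74853676 153.74038671] [ 1.79978412e+02 -2.36688257e-02  1.56986115e+02] 17.209573755469066
rim [103. 292.] [[array([444.7, -70.3]), array([19.2, 41.1]), np.float64(73.6)]]
rim [ 99. 354.] [[array([468.6, -98.4]), array([87.5, 62.8]), np.float64(73.7)]]
[-1.246e-01 -3.973e-01 -9.000e-04  1.000e-04 -1.000e-04 -1.840e-02]
```

Call:
carry_out --increments '[-0.125,-0.397,0,0,0,-0.0185,-1,-0.125,-0.397,0,0,0,-0.0185,-1,-0.125,-0.397,0,0,0,-0.0185,-1,-0.125,-0.397,0,0,0,-0.0185,-1,-0.125,-0.397,0,0,0,-0.0185,-1,-0.125,-0.397,0,0,0,-0.0185,-1,-0.125,-0.397,0,0,0,-0.0185,-1,-0.125,-0.397,0,0,0,-0.0185,-1,-0.125,-0.397,0,0,0,-0.0185,-1,-0.125,-0.397,0,0,0,-0.0185,-1]'

```text
time: 27.05
tool_pos: [457.2, -96.6, 153.9]
tcp_rot: [180.0, 0.0, 163.6]
ft_force: [0.2, 0.5, 0.4]
finger_gap: 17.3
grip_force: 40.1
```

Run:
```python
from h import *
im=viewer.snapshot('wrist'); cv2.imwrite('pics/w11.png',im[:,:,::-1]); s=sense(); print(s['tool_pos'],s['tcp_rot'],s['finger_gap'])
print(move([457.3,-96,154],163.6))
```

```text
[457.16506515 -96.66702914 153.89975885] [1.79996496e+02 4.90100772e-04 1.63626720e+02] 16.954911178267903
[ 0.0001  0.0017 -0.0003  0.      0.      0.0001]
```

View pics/w11.png

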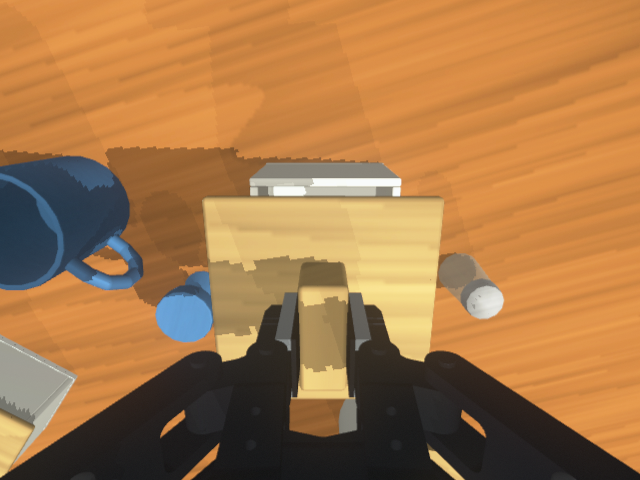

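The square jar's rim at (250–401, 185) is parallel to the held lid and centred within about 1 mm, so I lower it.

Call:
carry_out --increments '[0,0.002,0.08,0,0,0,-1,0,0.002,0.14,0,0,0,-1,0,0.002,0.165,0,0,0,-1,0,0.002,0.173,0,0,0,-1,0,0.002,0.173,0,0,0,0,0,0.002,0.173,0,0,0,0,0,0.002,0.173,0,0,0,0,0,0.002,0.12,0,0,0,0.3,0,0.002,0,0,0,0,1,0,0.002,-0.05,0,0,0,1]'

```text
time: 28.35
tool_pos: [458.7, -96.3, 177.0]
tcp_rot: [-180.0, 0.2, 163.6]
ft_force: [1.0, -0.7, 0.1]
finger_gap: 85.3
grip_force: 0.0
```

Run:
```python
from h import *
im=viewer.snapshot('wrist'); c=viewer.get_calibration('wrist'); cv2.imwrite('pics/w12.png',im[:,:,::-1]); s=sense(); print(s['tool_pos'])
for b in blobs(im,'wood')[0]:
    print(b[:,0].mean(0).round(),*[[np.round(x,1) for x in cv2.minAreaRect(cast(c,b[:,0],z).astype(np.float32))] for z in (81,)])
a=viewer.snapshot('scene')[120:370,150:400];d=viewer.snapshot('side')[120:320,120:460]
cv2.imwrite('pics/end.png',np.hstack([cv2.resize(a,(375,375)),cv2.resize(d,(425,375))])[:,:,::-1])
```

```text
[459.6588691  -96.62592533 179.02363624]
[405. 430.] [array([625.1, -80.1]), array([54.3, 31.6]), np.float64(46.9)]
[  8. 396.] [array([ 517. , -360.1]), array([20.5, 42.5]), np.float64(59.0)]
[168. 269.] [array([ 448.3, -204. ]), array([24.1, 36.7]), np.float64(24.4)]
[449. 260.] [array([496.7, -20.9]), array([30.7, 27. ]), np.float64(29.3)]
[300. 237.] [array([ 455.2, -107.7]), array([145.9,  97.8]), np.float64(73.6)]
```

View pics/end.png

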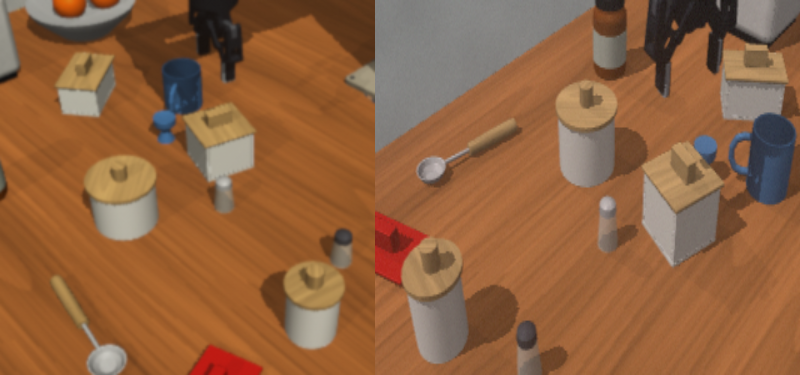

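All four jars are closed: large round at (123,195), small round (313,295), square (218,140) and oblong (88,82). The plates lie flat and square, and the gripper is clear.

```bash
python3 -c "
from bench import order
print(order.hand_in())"
```

```text
the job is handed in; nothing more can be done
None
```

I put all four lids on their jars and handed the job in at about 28.5 s; the final pictures show every plate flat on its rim, with the square and oblong lids in line with their jars.

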